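# Mix the amber flask on the press-to-run mixer

## Robot

A 6-joint arm with a two-finger parallel gripper is mounted at the origin on the work surface. World frame = base frame: x ahead of the robot, y to its left, z up, the work surface at z = 0. Lengths are in m, angles in rad, forces in N, time in s.
With the tool pointing down it reaches from about 0.375 to 0.9 m from the base axis. Payload 3.1 kg.
Tool frame: the origin (TCP) lies at the very end of the fingers, on their centre line; the grasp point (between the pads) lies 19 mm behind it (r.grasp_offset is the distance from the TCP to the grasp point, in m); z points along the fingers, y is the line along which they close (so a half turn about z gives the same grasp; the last joint's range is limited). The gripper opens to 85 mm and grips with 20 to 120 N. Pads are 22 mm wide; open, the fingers measure 114 mm over their backs; the gripper's body (76 mm by 85 mm) begins 54 mm behind the grasp point. The pads swing forward as they close: fully open they stand 13 mm farther back than shut.
Start: joints at [1.111, 0.527, 1.433, -0, 1.181, -0.178], TCP at [0.173, 0.601, 0.231] pointing down, gripper open.
Joint ranges: [-3.08, 3.08], [-0.75, 2.2], [0.22, 2.44], [-1.43, 4.57], [0, 2.65], [-2.85, 2.85]. Speed limits (rad/s): [2.79, 2.79, 3.14, 3.14, 3.14, 3.14].

## Interface

Orientations are given as [roll, pitch, yaw] about the fixed x, y, z axes, in that order (R = Rz(yaw) Ry(pitch) Rx(roll)).
In Python, from plant import r gives the robot as it stands.
- The arm moves only by the tool drive_tool, never from a script. Its argument "motion" is a list of rows, each a list of 3 entries, a list of its own where there are three numbers: the shift along the tool's x, y, z in units of 25 mm (1.0 is 25 mm), then the turn about the tool's z in units of 6 degrees (1.0 is 6 degrees), then the opening, from 0 (shut) to 1 (fully open). A call has exactly 8 rows; each row shifts and turns the commanded pose from where the row before left it, along the tool's axes as they then stand; what a row does not reach is not made up. A row lasts 1/12 s, in which the tool goes at most 41.7 mm and 7.16 degrees, less where a joint would pass 70% of its speed; a pose out of reach is approached as far as the arm can. A call is refused whole if a number of a shift passes 1 or a number of a turn 1, either way. A call with a gripper value outside its range is refused whole. The fingers move at their own pace and stop on an object; "newtons" is the grip in N (left out, the last holds). Time passes only in rows, so rows that do not move let the fingers close, or fill a call up. It gives the time, the measured TCP pose, the force, the opening and the grip force at its end, in the units of the state.
- r.observe(): the state, without advancing time (a new reading comes with each control period).
- r.grab_frame(name): name is "side" or "top" or "wrist"; returns (picture, depth): 384x512x3 uint8, red, green, blue; 384x512 float32, m along the optical axis (not along the pixel's ray), 0 where there is no reading.
- r.camera_params(name): a dict with "K" (3x3 intrinsics, pixels), "world_from_camera" (4x4, takes a point from camera to world coordinates); the wrist camera has in their place "tool_from_camera" (4x4, takes a point from camera to tool coordinates, whose origin is the TCP and whose axes are the flange's). Camera axes: x right, y down, z forward; pixel columns grow to the right and rows downward; lengths in m; the calibration is good to about 2 mm. A picture is of the moment at which its call begins: read the wrist's pose just before it. camera_params takes no time and is no camera call.
- r.hand_in(): hands the job in; it is judged then, once.
The state is a dict: "t": time; "qpos": joint angles; "joint_vel": joint speeds; "joint_torque": joint torques, N m; "ee_pos": TCP position; "orientation": TCP orientation; "wrist_force": force on the tool from outside, world axes, zero at the start; "torque": the same for the moment, N m; "grip_width": finger opening in m; "gripper_force": force on a finger pad.
Only numpy, scipy, OpenCV 4.12 (cv2) and the standard library are available. Lean on these libraries where they do the work, as an engineer would, in place of code of your own. Each camera call takes 0.05 s, during which the arm holds its last target. There are 200 camera calls.

## Task

Swing the mixer's clear dust hood up by its blue bar and lay it gently back on its stop. Then take the amber round flask with the white stopper by its neck, lift it out of its cork ring and, keeping it upright, press it straight down into the mixer's black rubber cup until the mixer runs, without ramming it. Finish while still gripping the flask and holding it pressed down like that; leave everything else where it stands.

Things in the scene. Friction and masses are not known exactly. Their poses are not given: they have to be found in the camera images.
- mixer: press-to-run vortex mixer, white and grey, fixed, 175 deep x 144 wide x 100 mm to its deck. Origin on the bench under its middle; x axis from its front (sloped panel with knob, roughly towards the robot) to its rear, z up. Cup axis at x = -12 mm, y = 0. Its clear hood is a 4 mm plastic shell, 148 x 140 mm in plan; closed it stands from the deck to 162 mm above the bench.
- hood (a joint): angle of the clear dust hood about its hinge along the mixer's rear edge (parallel to the mixer's y): 0 closed over the cup, 1.70 rad on its open stop (just past upright). Starts at 0 to 0.3. Stiff friction hinge: the hood stays at whatever angle it is left; 2 to 4 N at the bar moves it.
- hood_hinge (a point): middle of the hood's hinge axis, 130 mm above the bench, 72 mm behind the mixer's origin (mixer x = +72 mm).
- hood_handle (a point): middle of the blue bar, the hood's handle: 12 mm thick, 112 mm long, parallel to the hinge and 190 mm from it, its centre 42 mm off the hood's front wall on two posts 50 mm either side. Closed it lies in front of the hood, 130 mm up; on the stop above the hood's end, 318 mm up. Pinch it from above, one finger behind it; it can turn between the fingers, the gripper pointing down throughout.
- cup (a joint): how far the mixer's black rubber cup is pressed down: 0 up, 0.012 m fully down on a hard stop. A spring pushes it up: about 4 N starts it, 8 N holds it at 6 mm, 12.5 N at 12 mm. The switch closes and the mixer runs from 6 mm down on (its shaking is not simulated).
- cup_rim (a point): centre of the cup's rim, on its vertical axis; moves with the cup; 146 mm above the bench when up. The cup is a round rubber seat, 66 mm across outside and 56 mm inside at the rim, 20 mm deep. The flask's ball sits on the rim all round, its lowest point then about 16 mm below the rim, clear of the cup's floor.
- flask: flask to be mixed: amber glass, round bottom, white stopper, 0.11 to 0.22 kg. Origin at the ball's lowest point, z up the neck. Ball 64 mm across; neck 24 mm across from 61 to 109 mm above the origin, lip 30 mm to 114 mm, stopper 25 mm to 132 mm. Stands in one of three cork rings (84 mm across, 28 mm high), origin 17 mm above the bench. Grip about 90 mm above the origin, from above.
- flask_clear: bystander: clear round flask of the same shape with a blue stopper, in a cork ring.
- flask_green: bystander: green round flask of the same shape with a black stopper, in a cork ring.
- jar: bystander: jar 52 mm across, 85 mm high, grey cap, on the bench behind.
- glue: bystander: small white glue bottle with a red nozzle, 28 mm across, 94 mm high.
- brush: bystander: brush, 170 mm long, lying on the bench.
- scribe: bystander: metal engraving pen, about 150 mm long, 16 mm thick, lying on the bench.
- vertebra: bystander: brown fossil vertebra, about 70 mm across, 34 mm high, lying on the bench.

How it is judged:
By the outcome, as a careful person would: the job done as asked, in the order asked, and still so for the second after the job is handed in, while the arm keeps its last pose, push and grip.
It also fails if it takes over 61 s, if anything falls off the work surface, if the arm or the gripper's body presses on something with over 40 N, if the wrist force passes 120 N, or if a joint passes its speed limit or range.

## Working session

There is one attempt and no reset: what is moved stays moved. The work goes in short steps, Python scripts to look and compute and a tool call to move; the robot and the scene stay as the last step left them, time stands still between calls to the robot, and variables do not carry over. Pictures are saved under pics/ and viewed, at most 10 in all, crops included, and the job is handed in when it is done.

Besides the shell and the picture viewer there is one more tool, called after "Request:" by a JSON object that holds its "name" and its "arguments". drive_tool: Moves the arm, as the interface text tells. Its arguments: {"type":"object","properties":{"motion":{"type":"array"},"newtons":{"type":"number"}},"required":["motion"]}

```bash
ls; mkdir -p pics; python3 - <<'E'
from plant import r
import cv2,numpy as np
o=r.observe();print({k:np.round(v,3) for k,v in o.items()})
for n in("top","side"):
    p,d=r.grab_frame(n);cv2.imwrite(f"pics/{n}0.png",p[...,::-1]);np.savez(f"{n}0.npz",p=p,d=d)
    c=r.camera_params(n);print(n,c["K"].round(1).tolist(),c["world_from_camera"].round(3).tolist())
print(r.camera_params("wrist")["tool_from_camera"].round(3).tolist(), r.grasp_offset)
E
```

```text
pics
{'t': np.float64(0.0), 'qpos': array([ 1.111,  0.528,  1.434, -0.   ,  1.181, -0.179]), 'joint_vel': array([ 0.   , -0.001, -0.002, -0.001,  0.001,  0.002]), 'joint_torque': array([ 2.0000e-03, -4.4234e+01, -1.7803e+01, -0.0000e+00,  8.0000e-03,
        0.0000e+00]), 'ee_pos': array([0.173, 0.6  , 0.23 ]), 'orientation': array([-3.139, -0.   ,  2.861]), 'wrist_force': array([-0.577, -0.016,  0.319]), 'torque': array([ 0.012, -0.021, -0.017]), 'gripper_force': np.float64(0.0), 'grip_width': np.float64(0.085)}
top [[449.1, 0.0, 257.7], [0.0, 449.1, 193.9], [0.0, 0.0, 1.0]] [[0.006, -0.994, 0.111, 0.433], [-1.0, -0.008, -0.013, -0.001], [0.013, -0.111, -0.994, 1.445], [0.0, 0.0, 0.0, 1.0]]
side [[493.3, 0.0, 254.4], [0.0, 493.3, 194.1], [0.0, 0.0, 1.0]] [[0.295, -0.521, 0.801, -0.593], [-0.955, -0.161, 0.247, -0.395], [-0.0, -0.838, -0.545, 0.911], [0.0, 0.0, 0.0, 1.0]]
[[-0.001, -0.949, -0.315, 0.08], [1.0, -0.001, 0.0, -0.001], [-0.0, -0.315, 0.949, -0.144], [0.0, 0.0, 0.0, 1.0]] 0.0187
```

View pics/top0.png

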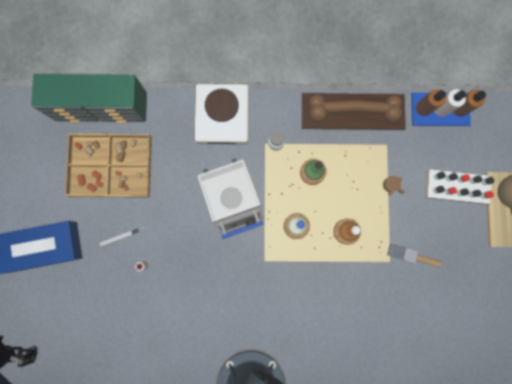

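View pics/side0.png

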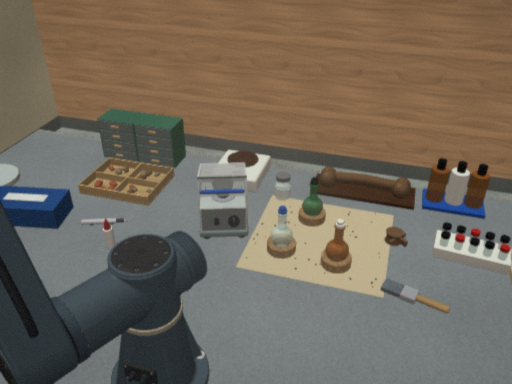

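The top view shows the mixer at about (230,195) with the blue bar at about (241,229), and the amber flask's white stopper at (356,231). In the side view the bar is at about (222,192) and the stopper at (340,222). Next I triangulate both.

```bash
cat > h.py <<'E'
from plant import r
import cv2,numpy as np
def ray(n,uv,o=None):
    c=r.camera_params(n)
    T=c.get("world_from_camera")
    d=np.linalg.inv(c["K"])@[uv[0],uv[1],1]
    return T[:3,3],T[:3,:3]@d
def plane(n,uv,z):
    o,d=ray(n,uv);return o+d*(z-o[2])/d[2]
def tri(a,b):
    (o1,d1),(o2,d2)=ray("top",a),ray("side",b)
    s=np.linalg.lstsq(np.c_[d1,-d2],o2-o1,rcond=None)[0]
    p,q=o1+s[0]*d1,o2+s[1]*d2
    return (p+q)/2,np.linalg.norm(p-q)
def mask(p,lo,hi,box):
    h=cv2.cvtColor(p,cv2.COLOR_RGB2HSV);m=cv2.inRange(h,lo,hi);k=np.zeros_like(m)
    x0,y0,x1,y1=box;k[y0:y1,x0:x1]=m[y0:y1,x0:x1];return k
def blob(m):
    n,l,s,c=cv2.connectedComponentsWithStats(m)
    i=1+np.argmax(s[1:,4]);return c[i],s[i],np.argwhere(l==i)[:,::-1]
E
python3 - <<'E'
from h import *
P={n:np.load(n+"0.npz")["p"] for n in("top","side")}
B=((105,120,60),(125,255,255))
bt=blob(mask(P["top"],*B,(210,200,275,245)));bs=blob(mask(P["side"],*B,(195,180,255,200)))
print("bar",bt[:2],bs[:2],tri(bt[0],bs[0]))
z=tri(bt[0],bs[0])[0][2]
rc=cv2.minAreaRect(bt[2].astype(np.float32));print(rc)
bx=cv2.boxPoints(rc);print([plane("top",q,z).round(3) for q in bx])
W=((0,0,170),(180,60,255))
st=blob(mask(P["top"],*W,(346,222,364,240)));ss=blob(mask(P["side"],*W,(333,215,347,230)))
print("stop",st[:2],ss[:2],tri(st[0],ss[0]))
A=((5,80,30),(25,255,255))
print("ring",plane("top",(347.5,231.5),.028))
E
```

```text
bar (array([241.69491525, 229.39830508]), array([223, 222,  39,  16, 118], dtype=int32)) (array([220.61607143, 190.91964286]), array([200, 189,  44,   4, 112], dtype=int32)) (array([0.47277934, 0.0296278 , 0.17694495]), np.float64(0.004083705744898659))
((241.9287109375, 229.31288146972656), (3.0259604454040527, 40.85047149658203), 69.14553833007812)
[array([0.457, 0.082, 0.177]), array([ 0.499, -0.025,  0.177]), array([ 0.491, -0.028,  0.177]), array([0.449, 0.079, 0.177])]
stop (array([358.33057851, 229.8677686 ]), array([351, 222,  13,  18, 121], dtype=int32)) (array([339.85185185, 221.53703704]), array([335, 218,  11,   9,  54], dtype=int32)) (array([ 0.47423921, -0.3047064 ,  0.14456676]), np.float64(0.009124428726223325))
ring [ 0.47385254 -0.30254924  0.028     ]
```

```bash
cat >> h.py <<'E'
from scipy.spatial.transform import Rotation as Ro
def tool():
    o=r.observe();return o,np.array(o["ee_pos"]),Ro.from_euler("xyz",o["orientation"])
def rows(wps,yaws,ns,p=None,yaw=None):
    "straight legs; prints tool-axis shifts (25 mm units) and turns (6 deg units) per row"
    o,p0,_=tool();p=p0 if p is None else np.array(p);yaw=o["orientation"][2] if yaw is None else yaw
    out=[]
    for w,y,n in zip(wps,yaws,ns):
        dp=(np.array(w)-p)/n;dy=((y-yaw+np.pi)%(2*np.pi)-np.pi)/n
        for i in range(n):
            R=Ro.from_euler("xyz",[np.pi,0,yaw])
            out.append(np.r_[R.inv().apply(dp)/.025,-np.degrees(dy)/6].round(2)); yaw+=dy
        p=np.array(w)
    for i,q in enumerate(out): print(i//8,q.tolist())
def wpix(uv,z,T):
    c=r.camera_params("wrist");W=T@c["tool_from_camera"]
    d=W[:3,:3]@np.linalg.inv(c["K"])@[uv[0],uv[1],1]
    return W[:3,3]+d*(z-W[2,3])/d[2]
def wgrab(name):
    o,p,R=tool();T=np.eye(4);T[:3,:3]=R.as_matrix();T[:3,3]=p
    im,d=r.grab_frame("wrist");cv2.imwrite(f"pics/{name}.png",im[...,::-1]);np.savez(name+".npz",p=im,d=d,T=T);return im,d,T
E
python3 -c "
from h import *
rows([(.473,.030,.27)],[np.radians(111.4)],[24])"
```

```text
0 [-0.74, -0.77, -0.07, 0.36]
0 [-0.77, -0.75, -0.07, 0.36]
0 [-0.8, -0.72, -0.07, 0.36]
0 [-0.83, -0.68, -0.07, 0.36]
0 [-0.85, -0.65, -0.07, 0.36]
0 [-0.88, -0.62, -0.07, 0.36]
0 [-0.9, -0.58, -0.07, 0.36]
0 [-0.92, -0.55, -0.07, 0.36]
1 [-0.94, -0.51, -0.07, 0.36]
1 [-0.96, -0.48, -0.07, 0.36]
1 [-0.98, -0.44, -0.07, 0.36]
1 [-0.99, -0.4, -0.07, 0.36]
1 [-1.01, -0.37, -0.07, 0.36]
1 [-1.02, -0.33, -0.07, 0.36]
1 [-1.03, -0.29, -0.07, 0.36]
1 [-1.04, -0.25, -0.07, 0.36]
2 [-1.05, -0.21, -0.07, 0.36]
2 [-1.06, -0.17, -0.07, 0.36]
2 [-1.07, -0.13, -0.07, 0.36]
2 [-1.07, -0.09, -0.07, 0.36]
2 [-1.07, -0.04, -0.07, 0.36]
2 [-1.07, -0.0, -0.07, 0.36]
2 [-1.07, 0.04, -0.07, 0.36]
2 [-1.07, 0.08, -0.07, 0.36]
```

Request:
{"name": "drive_tool", "arguments": {"motion": [[[-0.74,-0.77,-0.07],0.36,0.6],[[-0.77,-0.75,-0.07],0.36,0.6],[[-0.8,-0.72,-0.07],0.36,0.6],[[-0.83,-0.68,-0.07],0.36,0.6],[[-0.85,-0.65,-0.07],0.36,0.6],[[-0.88,-0.62,-0.07],0.36,0.6],[[-0.9,-0.58,-0.07],0.36,0.6],[[-0.92,-0.55,-0.07],0.36,0.6]]}}

```text
t: 0.77
ee_pos: [0.2736, 0.4095, 0.2451]
orientation: [-3.141, -0.0, 2.558]
wrist_force: [0.1, 0.7, 0.6]
grip_width: 0.0515
gripper_force: 0.0
```

Request:
{"name": "drive_tool", "arguments": {"motion": [[[-0.94,-0.51,-0.07],0.36,0.6],[[-0.96,-0.48,-0.07],0.36,0.6],[[-0.98,-0.44,-0.07],0.36,0.6],[[-0.99,-0.4,-0.07],0.36,0.6],[[-1,-0.37,-0.07],0.36,0.6],[[-1,-0.33,-0.07],0.36,0.6],[[-1,-0.29,-0.07],0.36,0.6],[[-1,-0.25,-0.07],0.36,0.6]]}}

```text
t: 1.43
ee_pos: [0.3724, 0.2222, 0.2592]
orientation: [-3.141, -0.0, 2.256]
wrist_force: [0.1, -0.5, -0.8]
grip_width: 0.0512
gripper_force: 0.0
```

Request:
{"name": "drive_tool", "arguments": {"motion": [[[-1,-0.21,-0.07],0.36,0.6],[[-1,-0.17,-0.07],0.36,0.6],[[-1,-0.13,-0.07],0.36,0.6],[[-1,-0.09,-0.07],0.36,0.6],[[-1,-0.04,-0.07],0.36,0.6],[[-1,0,-0.07],0.36,0.6],[[-1,0.04,-0.07],0.36,0.6],[[-1,0.08,-0.07],0.36,0.6]]}}

```text
t: 2.1
ee_pos: [0.4672, 0.0447, 0.2731]
orientation: [-3.141, -0.0, 1.954]
wrist_force: [1.2, 0.5, -0.1]
grip_width: 0.0517
gripper_force: 0.0
```

Request:
{"name": "drive_tool", "arguments": {"motion": [[[-0.4,0,0],0,0.4],[[-0.4,0,0],0,0.4],[[0,0,0],0,0.4],[[0,0,0],0,0.4],[[0,0,0],0,0.4],[[0,0,0],0,0.4],[[0,0,0],0,0.4],[[0,0,0],0,0.4]]}}

```text
t: 2.77
ee_pos: [0.4743, 0.028, 0.2734]
orientation: [-3.141, -0.0, 1.957]
wrist_force: [-0.5, -0.6, 0.6]
grip_width: 0.0339
gripper_force: 0.0
```

```bash
python3 - <<'E'
from h import *
o,p,R=tool();print(p,o["orientation"],o["grip_width"],o["t"])
wgrab("w1")
E
```

```text
[0.47430272 0.02802745 0.27335949] [-3.14149582e+00 -1.44930552e-04  1.95724926e+00] 0.03388748484340174 2.7667
```

View pics/w1.png

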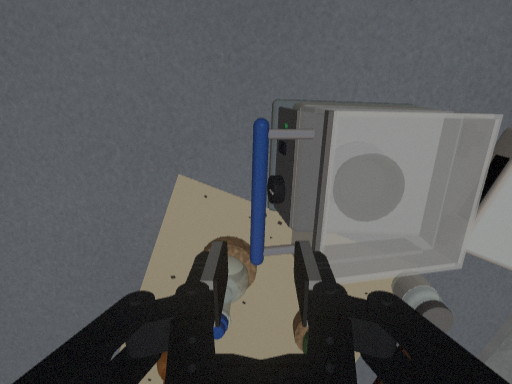

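The wrist view shows the bar from (262,122) to (257,262) between the finger planes. The cup is visible through the hood at about (369,187).

```bash
python3 - <<'E'
from h import *
f=np.load("w1.npz");T=f["T"];im=f["p"];d=f["d"]
c,s,pts=blob(mask(im,(105,120,60),(125,255,255),(235,100,285,280)))
m=np.median(d[pts[:,1],pts[:,0]]);print(c,s,"depth",m)
W=T@r.camera_params("wrist")["tool_from_camera"];K=r.camera_params("wrist")["K"]
for q in (c,(262,122),(257,262)):
    dd=d[int(q[1])-1:int(q[1])+2,int(q[0])-2:int(q[0])+3];dd=np.median(dd)
    print(q,dd,(W@np.r_[np.linalg.inv(K)@[q[0]*dd,q[1]*dd,dd],1])[:3].round(4))
rc=cv2.minAreaRect(pts.astype(np.float32));b=cv2.boxPoints(rc)
for z in(.163,.170,.177): e=[wpix(q,z,T) for q in b];print(z,wpix(c,z,T),np.array(e).round(4)[:,:2].tolist())
# deck/cup checks
print("cup rim",wpix((369,187),.146,T), d[187,369], "deck",)
E
```

```text
[258.63986355 188.88304094] [ 250  118   19  147 2052] depth 0.24389336
[258.63986355 188.88304094] 0.2429753 [0.4705 0.0338 0.1856]
(262, 122) 0.22776842 [0.4537 0.082  0.1848]
(257, 262) 0.26437202 [ 0.4937 -0.0272  0.1847]
0.163 [0.47304696 0.02719327 0.163     ] [[0.4923, -0.0437], [0.4469, 0.0805], [0.4583, 0.0848], [0.5057, -0.0387]]
0.17 [0.47226581 0.02924755 0.17      ] [[0.491, -0.0397], [0.4468, 0.0811], [0.458, 0.0853], [0.5041, -0.0349]]
0.177 [0.47148466 0.03130183 0.177     ] [[0.4897, -0.0357], [0.4468, 0.0817], [0.4576, 0.0858], [0.5024, -0.031]]
cup rim [0.56729766 0.0616915  0.146     ] 0.23691264 deck
```

Request:
{"name": "drive_tool", "arguments": {"motion": [[[0,0,0.9],0.3,0.4],[[0,0,0.9],0,0.4],[[0,0,0.9],0,0.4],[[0,0,0.9],0,0.4],[[0,-0.05,0.5],0,0.4],[[0,0,0.4],0,0.4],[[0,0,0],0,0.4],[[0,0,0],0,0.4]], "newtons": 30}}

```text
t: 3.48
ee_pos: [0.4733, 0.0271, 0.1606]
orientation: [-3.141, -0.001, 1.925]
wrist_force: [0.8, -0.2, 0.1]
grip_width: 0.0345
gripper_force: 0.0
```

Request:
{"name": "drive_tool", "arguments": {"motion": [[[0,0,0],0,0],[[0,0,0],0,0],[[0,0,0],0,0],[[0,0,0],0,0],[[0,0,0],0,0],[[0,0,0],0,0],[[0,0,0],0,0],[[0,0,0],0,0]]}}

```text
t: 4.15
ee_pos: [0.4729, 0.0265, 0.1609]
orientation: [-3.14, 0.0, 1.925]
wrist_force: [-3.9, -3.5, 1.2]
grip_width: 0.0108
gripper_force: 29.4
```

```bash
python3 - <<'E'
import numpy as np
a=np.r_[np.linspace(.261,.40,5),np.linspace(.40,1.36,16)[1:],np.linspace(1.36,1.60,9)[1:],np.linspace(1.6,1.69,6)[1:]]
for i in range(len(a)-1): print(i//8,round(a[i+1],2),((np.cos(a[i])-np.cos(a[i+1]))*7.6).round(2),(-(np.sin(a[i+1])-np.sin(a[i]))*7.6).round(2))
E
```

```text
0 0.3 0.07 -0.25
0 0.33 0.08 -0.25
0 0.37 0.09 -0.25
0 0.4 0.1 -0.24
0 0.46 0.2 -0.44
0 0.53 0.23 -0.43
0 0.59 0.26 -0.41
0 0.66 0.28 -0.39
1 0.72 0.31 -0.38
1 0.78 0.33 -0.36
1 0.85 0.35 -0.33
1 0.91 0.37 -0.31
1 0.98 0.39 -0.29
1 1.04 0.41 -0.26
1 1.1 0.43 -0.23
1 1.17 0.44 -0.2
2 1.23 0.45 -0.18
2 1.3 0.46 -0.15
2 1.36 0.47 -0.12
2 1.39 0.22 -0.04
2 1.42 0.22 -0.04
2 1.45 0.23 -0.03
2 1.48 0.23 -0.02
2 1.51 0.23 -0.02
3 1.54 0.23 -0.01
3 1.57 0.23 -0.0
3 1.6 0.23 0.0
3 1.62 0.14 0.01
3 1.64 0.14 0.01
3 1.65 0.14 0.01
3 1.67 0.14 0.01
3 1.69 0.14 0.02
```

Request:
{"name": "drive_tool", "arguments": {"motion": [[[0,0.07,-0.25],0,0],[[0,0.08,-0.25],0,0],[[0,0.09,-0.25],0,0],[[0,0.1,-0.24],0,0],[[0,0.2,-0.44],0,0],[[0,0.23,-0.43],0,0],[[0,0.26,-0.41],0,0],[[0,0.28,-0.39],0,0]]}}

```text
t: 4.82
ee_pos: [0.5014, 0.037, 0.2273]
orientation: [-3.133, 0.0, 1.926]
wrist_force: [-5.8, -8.5, 0.5]
grip_width: 0.0107
gripper_force: 29.2
```

Request:
{"name": "drive_tool", "arguments": {"motion": [[[0,0.31,-0.38],0,0],[[0,0.33,-0.36],0,0],[[0,0.35,-0.33],0,0],[[0,0.37,-0.31],0,0],[[0,0.39,-0.29],0,0],[[0,0.41,-0.26],0,0],[[0,0.43,-0.23],0,0],[[0,0.44,-0.2],0,0]]}}

```text
t: 5.48
ee_pos: [0.5732, 0.0633, 0.2896]
orientation: [-3.137, 0.002, 1.925]
wrist_force: [-4.6, -4.3, 6.6]
grip_width: 0.0107
gripper_force: 30.1
```

Request:
{"name": "drive_tool", "arguments": {"motion": [[[0,0.45,-0.18],0,0],[[0,0.46,-0.15],0,0],[[0,0.47,-0.12],0,0],[[0,0.22,-0.04],0,0],[[0,0.22,-0.04],0,0],[[0,0.23,-0.03],0,0],[[0,0.23,-0.02],0,0],[[0,0.23,-0.02],0,0]]}}

```text
t: 6.15
ee_pos: [0.6347, 0.0858, 0.3037]
orientation: [3.14, 0.002, 1.924]
wrist_force: [-2.5, -3.8, 7.1]
grip_width: 0.0109
gripper_force: 31.6
```

Request:
{"name": "drive_tool", "arguments": {"motion": [[[0,0.23,0],0,0],[[0,0.23,0],0,0],[[0,0.23,0],0,0],[[0,0.14,0.01],0,0],[[0,0.14,0.01],0,0],[[0,0.14,0.01],0,0],[[0,0.1,0.01],0,0],[[0,0.08,0.01],0,0]]}}

```text
t: 6.82
ee_pos: [0.6655, 0.0971, 0.3018]
orientation: [3.139, 0.002, 1.924]
wrist_force: [-1.3, -3.1, 5.5]
grip_width: 0.0105
gripper_force: 32.3
```

Request:
{"name": "drive_tool", "arguments": {"motion": [[[0,0.04,0],0,0],[[0,0.04,0],0,0],[[0,0.04,0.01],0,0],[[0,0.04,0],0,0],[[0,0.04,0],0,0],[[0,0.04,0.01],0,0],[[0,0,0],0,0],[[0,0,0],0,0]]}}

```text
t: 7.48
ee_pos: [0.6686, 0.0983, 0.3011]
orientation: [-3.138, 0.001, 1.924]
wrist_force: [-6.2, -4.3, 8.1]
grip_width: 0.0109
gripper_force: 32.6
```

Request:
{"name": "drive_tool", "arguments": {"motion": [[[0,0.04,0],0,0],[[0,0.04,0],0,0],[[0,0.04,0],0,0],[[0,0,0],0,0],[[0,0,0],0,0],[[0,0,0],0,0],[[0,0,0],0,0],[[0,0,0],0,0]]}}

```text
t: 8.15
ee_pos: [0.6686, 0.0983, 0.3011]
orientation: [-3.131, 0.001, 1.924]
wrist_force: [-12.2, -7.6, 11.2]
grip_width: 0.0108
gripper_force: 33.0
```

Request:
{"name": "drive_tool", "arguments": {"motion": [[[0,-0.06,0],0,0],[[0,-0.06,0],0,0],[[0,-0.04,0],0,0],[[0,0,0],0,0.35],[[0,0,0],0,0.35],[[0,0,0],0,0.35],[[0,0,0],0,0.35],[[0,0,0],0,0.35]]}}

```text
t: 8.82
ee_pos: [0.6692, 0.0996, 0.299]
orientation: [-3.141, -0.001, 1.925]
wrist_force: [0.0, -0.9, -0.5]
grip_width: 0.0299
gripper_force: 0.0
```

Request:
{"name": "drive_tool", "arguments": {"motion": [[[0,0,-0.2],0,0.35],[[0,0,-0.4],0,0.35],[[0,0,-0.6],0,0.35],[[0,0,-0.6],0,0.35],[[0,0,-0.4],0,0.35],[[0,0,-0.2],0,0.35],[[0,0,0],0,0.35],[[0,0,0],0,0.35]]}}

```text
t: 9.48
ee_pos: [0.669, 0.0991, 0.3596]
orientation: [3.141, 0.0, 1.925]
wrist_force: [-0.2, -0.0, -0.3]
grip_width: 0.0297
gripper_force: 0.0
```

```bash
python3 - <<'E'
from h import *
o,p,R=tool();print(p,o["orientation"],o["wrist_force"],o["t"])
p2,d=r.grab_frame("side");cv2.imwrite("pics/side1.png",p2[...,::-1])
y=np.radians(110.3)
P=[(.52,-.12,.27),(.474,-.295,.25)]
rows(P,[y,y],[12,8])
E
```

```text
[0.66896786 0.09913466 0.35964916] [3.14145239e+00 6.80113947e-06 1.92460724e+00] [-0.18198246 -0.01597599 -0.34158252] 9.4833
0 [-0.51, -0.72, 0.3, -0.0]
0 [-0.51, -0.72, 0.3, -0.0]
0 [-0.51, -0.72, 0.3, -0.0]
0 [-0.51, -0.72, 0.3, -0.0]
0 [-0.51, -0.72, 0.3, -0.0]
0 [-0.51, -0.72, 0.3, -0.0]
0 [-0.51, -0.72, 0.3, -0.0]
0 [-0.51, -0.72, 0.3, -0.0]
1 [-0.51, -0.72, 0.3, -0.0]
1 [-0.51, -0.72, 0.3, -0.0]
1 [-0.51, -0.72, 0.3, -0.0]
1 [-0.51, -0.72, 0.3, -0.0]
1 [-0.74, -0.52, 0.1, 0.0]
1 [-0.74, -0.52, 0.1, 0.0]
1 [-0.74, -0.52, 0.1, 0.0]
1 [-0.74, -0.52, 0.1, 0.0]
2 [-0.74, -0.52, 0.1, 0.0]
2 [-0.74, -0.52, 0.1, 0.0]
2 [-0.74, -0.52, 0.1, 0.0]
2 [-0.74, -0.52, 0.1, 0.0]
```

View pics/side1.png

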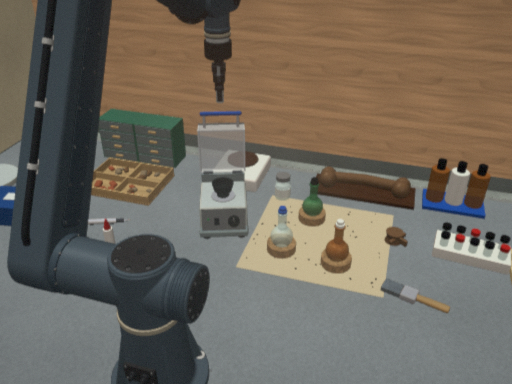

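The side view shows the hood standing open with its bar at (221,113) and the cup exposed at (222,185). Next is the flask.

Request:
{"name": "drive_tool", "arguments": {"motion": [[[-0.51,-0.72,0],0,0.35],[[-0.51,-0.72,0],0,0.35],[[-0.51,-0.72,0],0,0.35],[[-0.51,-0.72,0],0,0.35],[[-0.51,-0.72,0.45],0,0.8],[[-0.51,-0.72,0.45],0,0.8],[[-0.51,-0.72,0.45],0,0.8],[[-0.51,-0.72,0.45],0,0.8]]}}

```text
t: 10.2
ee_pos: [0.568, -0.047, 0.3131]
orientation: [-3.14, -0.001, 1.925]
wrist_force: [0.4, -0.3, -0.0]
grip_width: 0.0683
gripper_force: 0.0
```

Request:
{"name": "drive_tool", "arguments": {"motion": [[[-0.51,-0.72,0.45],0,0.8],[[-0.51,-0.72,0.45],0,0.8],[[-0.51,-0.72,0.45],0,0.8],[[-0.51,-0.72,0.45],0,0.8],[[-0.74,-0.52,0.1],0,0.8],[[-0.74,-0.52,0.1],0,0.8],[[-0.74,-0.52,0.1],0,0.8],[[-0.74,-0.52,0.1],0,0.8]]}}

```text
t: 10.87
ee_pos: [0.4953, -0.2073, 0.2585]
orientation: [-3.14, -0.002, 1.925]
wrist_force: [0.8, 0.4, 0.2]
grip_width: 0.0687
gripper_force: 0.0
```

Request:
{"name": "drive_tool", "arguments": {"motion": [[[-0.74,-0.52,0.1],0,0.8],[[-0.74,-0.52,0.1],0,0.8],[[-0.74,-0.52,0.1],0,0.8],[[-0.5,-0.4,0.1],0,0.8],[[-0.24,-0.12,0],0,0.8],[[0,0,0],0,0.8],[[0,0,0],0,0.8],[[0,0,0],0,0.8]]}}

```text
t: 11.53
ee_pos: [0.4733, -0.2929, 0.2494]
orientation: [-3.142, -0.001, 1.925]
wrist_force: [0.4, -0.5, 0.4]
grip_width: 0.0682
gripper_force: 0.0
```

```bash
python3 - <<'E'
from h import *
o,p,R=tool();print(p,o["orientation"],o["wrist_force"],o["t"])
wgrab("w2")
E
```

```text
[ 0.47325845 -0.29294035  0.24936917] [-3.14151037e+00 -1.13971305e-03  1.92540145e+00] [ 0.35090687 -0.52808708  0.44744583] 11.5333
```

View pics/w2.png

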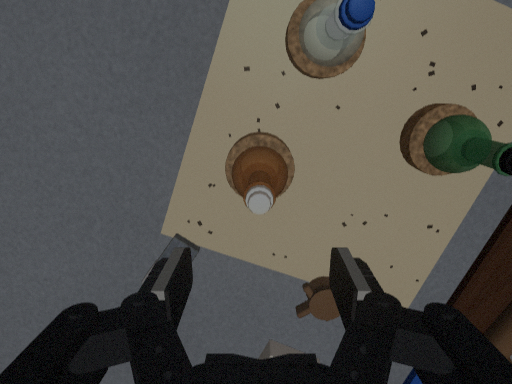

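The stopper is at about (260,200) and the ring's centre at about (260,168).

```bash
python3 - <<'E'
from h import *
f=np.load("w2.npz");T=f["T"];im=f["p"]
c,s,pts=blob(mask(im,(0,0,150),(180,45,255),(240,178,280,222)))
(cx,cy),rad=cv2.minEnclosingCircle(pts.astype(np.float32))
print(c,s,(cx,cy),rad)
for q,z in((c,.142),((cx,cy),.149),((260,168),.028)): 
    w=wpix(q,z,T);print(w,(np.linalg.inv(T)@np.r_[w,1])[:3]/.025)
E
```

```text
Traceback (most recent call last):
  File "h.py", line 20, in blob
    i=1+np.argmax(s[1:,4]);return c[i],s[i],np.argwhere(l==i)[:,::-1]
        ~~~~~~~~~^^^^^^^^^
ValueError: attempt to get argmax of an empty sequence
```

```bash
python3 - <<'E'
from h import *
f=np.load("w2.npz");T=f["T"];im=f["p"]
print(cv2.cvtColor(im,cv2.COLOR_RGB2HSV)[200,260])
c,s,pts=blob(mask(im,(0,0,110),(180,60,255),(240,178,280,222)))
(cx,cy),rad=cv2.minEnclosingCircle(pts.astype(np.float32))
print(c,s,(cx,cy),rad)
for q,z in((c,.145),((cx,cy),.149),((260,168),.028)): 
    w=wpix(q,z,T);print(w,(np.linalg.inv(T)@np.r_[w,1])[:3]/.025)
E
```

```text
[ 90   4 139]
[259.41479401 207.02996255] [ 240  187   40   35 1068] (259.5, 209.0) 22.896604537963867
[ 0.47756594 -0.30679611  0.145     ] [-0.58433171 -0.03051673  4.17410597]
[ 0.47773633 -0.30700391  0.149     ] [-0.59431088 -0.02702463  4.0140942 ]
[ 0.47574485 -0.30121935  0.028     ] [-0.35518118 -0.0209886   8.8543694 ]
```

```bash
python3 - <<'E'
from h import *
f=np.load("w2.npz");T=f["T"];im=f["p"];d=f["d"]
m=np.zeros(d.shape,np.uint8);m[180:225,235:285]=(np.abs(d[180:225,235:285]-d[202,260])<.012)*255
c,s,pts=blob(m);print(c,s,d[202,260])
K=r.camera_params("wrist")["K"];W=T@r.camera_params("wrist")["tool_from_camera"]
P=np.array([(W@np.r_[np.linalg.inv(K)@[u,v,1]*d[v,u],1])[:3] for u,v in pts])
top=P[P[:,2]>P[:,2].max()-.004];print(len(top),P[:,2].max(),top.min(0),top.max(0),(top.min(0)+top.max(0))/2)
w=(top.min(0)+top.max(0))/2;print((np.linalg.inv(T)@np.r_[w,1])[:3]/.025)
E
```

```text
[258.86666667 198.83174603] [245 185  28  29 630] 0.25855142
387 0.15174404739655245 [ 0.46598436 -0.31139702  0.14779446] [ 0.48480559 -0.29261635  0.15174405] [ 0.47539498 -0.30200668  0.14976925]
[-0.37430461 -0.04544893  3.98357638]
```

Request:
{"name": "drive_tool", "arguments": {"motion": [[[-0.37,-0.04,0],0,0.8],[[0,0,0.9],0,0.8],[[0,0,1],0,0.8],[[0,0,1],0,0.8],[[0,0,1],0,0.8],[[0,0,1],0,0.8],[[0,0,0.9],0,0.8],[[0,0,0.6],0,0.8]], "newtons": 40}}

```text
t: 12.25
ee_pos: [0.4753, -0.3025, 0.0875]
orientation: [-3.141, -0.002, 1.926]
wrist_force: [0.1, 0.3, -1.0]
grip_width: 0.0683
gripper_force: 0.0
```

Request:
{"name": "drive_tool", "arguments": {"motion": [[[0,0,0],0,0],[[0,0,0],0,0],[[0,0,0],0,0],[[0,0,0],0,0],[[0,0,0],0,0],[[0,0,0],0,0],[[0,0,0],0,0],[[0,0,0],0,0]]}}

```text
t: 12.92
ee_pos: [0.4762, -0.3038, 0.0907]
orientation: [3.14, 0.002, 1.925]
wrist_force: [0.2, 0.1, 5.1]
grip_width: 0.0271
gripper_force: 38.9
```

```bash
python3 - <<'E'
from h import *
o,p,R=tool();print(p,o["wrist_force"],o["torque"],o["grip_width"])
wgrab("w3")
p2,d=r.grab_frame("side");cv2.imwrite("pics/s2.png",cv2.resize(p2[170:290,270:400],None,fx=4,fy=4,interpolation=cv2.INTER_CUBIC)[...,::-1])
E
```

```text
[ 0.47619593 -0.3037702   0.09066222] [0.19840251 0.13983491 5.09613313] [ 0.01991641 -0.08541326  0.01250129] 0.027121378989133936
```

View pics/s2.png

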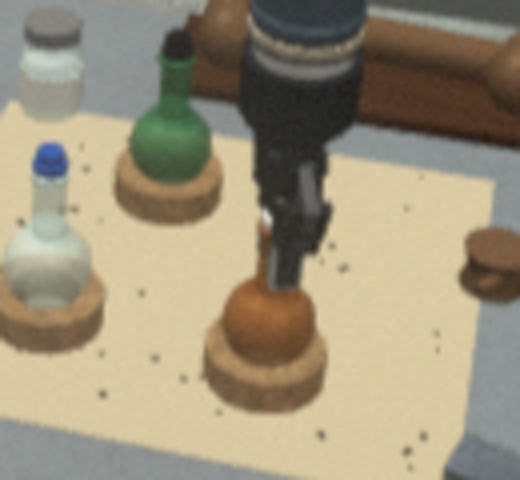

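View pics/w3.png

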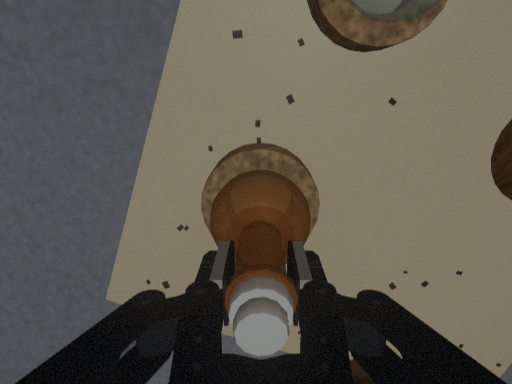

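Both views show the fingers around the neck. The width reads 27 mm where I expected 24, and the tool was pushed up, so the fingertips are probably wedged on the ball's shoulder. I'll open slightly, raise a little and grip again.

Request:
{"name": "drive_tool", "arguments": {"motion": [[[0,0,0],0,0.5],[[0,0,0],0,0.5],[[0,0,0],0,0.5],[[0,0,-0.15],0,0.5],[[0,0,-0.15],0,0.5],[[0,0,0],0,0.5],[[0,0,0],0,0],[[0,0,0],0,0]]}}

```text
t: 13.68
ee_pos: [0.4757, -0.3033, 0.0974]
orientation: [3.141, 0.001, 1.925]
wrist_force: [-0.6, -0.0, 3.6]
grip_width: 0.0282
gripper_force: 39.1
```

Request:
{"name": "drive_tool", "arguments": {"motion": [[[0,0,0],0,0],[[0,0,0],0,0],[[0,0,0],0,0],[[0,0,0],0,0],[[0,0,0],0,0],[[0,0,0],0,0],[[0,0,0],0,0],[[0,0,0],0,0]]}}

```text
t: 14.35
ee_pos: [0.4757, -0.3033, 0.0973]
orientation: [3.141, 0.001, 1.925]
wrist_force: [0.0, 0.7, 5.0]
grip_width: 0.0278
gripper_force: 39.2
```

Request:
{"name": "drive_tool", "arguments": {"motion": [[[0,0,0],0,0.5],[[0,0,0],0,0.5],[[0,0,0],0,0.5],[[0,0,0.25],0,0.5],[[0,0,0.22],0,0.5],[[0,0,0],0,0.5],[[0,0,0],0,0.5],[[0,0,0],0,0.5]]}}

```text
t: 15.02
ee_pos: [0.4753, -0.303, 0.085]
orientation: [-3.141, -0.001, 1.925]
wrist_force: [0.1, -1.4, -0.3]
grip_width: 0.0425
gripper_force: 0.0
```

Request:
{"name": "drive_tool", "arguments": {"motion": [[[0,0,0],0,0],[[0,0,0],0,0],[[0,0,0],0,0],[[0,0,0],0,0],[[0,0,0],0,0],[[0,0,0],0,0],[[0,0,0],0,0],[[0,0,0],0,0]]}}

```text
t: 15.68
ee_pos: [0.4755, -0.3032, 0.0854]
orientation: [3.141, 0.0, 1.925]
wrist_force: [0.7, 0.5, 0.8]
grip_width: 0.0248
gripper_force: 39.1
```

Request:
{"name": "drive_tool", "arguments": {"motion": [[[0,0,-0.2],0,0],[[0,0,-0.5],0,0],[[0,0,-1],0,0],[[0,0,-1],0,0],[[0,0,-1],0,0],[[0,0,-1],0,0],[[0,0,-1],0,0],[[0,0,-1],0,0]], "newtons": 50}}

```text
t: 16.35
ee_pos: [0.4749, -0.3027, 0.2541]
orientation: [-3.141, -0.001, 1.925]
wrist_force: [0.2, -0.5, -1.0]
grip_width: 0.0247
gripper_force: 49.0
```

```bash
python3 - <<'E'
from h import *
o,p,R=tool();print(p,o["orientation"],o["wrist_force"],o["grip_width"],o["t"])
for n,b in(("top",(215,180,255,220)),("side",(208,172,238,208))):
    im,d=r.grab_frame(n);x0,y0,x1,y1=b
    np.savez(n+"3.npz",p=im,d=d)
    c,s,pts=blob(mask(im,(0,0,0),(180,255,75),b));print(n,c,s)
    if n=="top":
        (u,v),_=cv2.minEnclosingCircle(pts.astype(np.float32));print(u,v,plane("top",(u,v),.146),plane("top",c,.146))
    cv2.imwrite(f"pics/{n}3.png",cv2.resize(im[y0-20:y1+20,x0-20:x1+20],None,fx=6,fy=6)[...,::-1])
y=np.radians(110.3)
rows([(.54,-.03,.27),(.567,.061,.27)],[y,y],[14,8])
E
```

```text
[ 0.47492352 -0.30266528  0.25407086] [-3.14113562e+00 -7.14132628e-04  1.92466872e+00] [ 0.1970652  -0.45769673 -1.03282054] 0.024745010624671236 16.35
top [225.07142857 198.07142857] [223 190   7  16  28]
228.0 197.5 [0.56667909 0.06912175 0.146     ] [0.56494704 0.07759841 0.146     ]
side [222.31089744 185.78525641] [212 177  21  20 312]
0 [0.67, 0.44, -0.04, -0.0]
0 [0.67, 0.44, -0.04, -0.0]
0 [0.67, 0.44, -0.04, -0.0]
0 [0.67, 0.44, -0.04, -0.0]
0 [0.67, 0.44, -0.04, -0.0]
0 [0.67, 0.44, -0.04, -0.0]
0 [0.67, 0.44, -0.04, -0.0]
0 [0.67, 0.44, -0.04, -0.0]
1 [0.67, 0.44, -0.04, -0.0]
1 [0.67, 0.44, -0.04, -0.0]
1 [0.67, 0.44, -0.04, -0.0]
1 [0.67, 0.44, -0.04, -0.0]
1 [0.67, 0.44, -0.04, -0.0]
1 [0.67, 0.44, -0.04, -0.0]
1 [0.38, 0.28, 0.0, 0.0]
1 [0.38, 0.28, 0.0, 0.0]
2 [0.38, 0.28, 0.0, 0.0]
2 [0.38, 0.28, 0.0, 0.0]
2 [0.38, 0.28, 0.0, 0.0]
2 [0.38, 0.28, 0.0, 0.0]
2 [0.38, 0.28, 0.0, 0.0]
2 [0.38, 0.28, 0.0, 0.0]
```

View pics/top3.png

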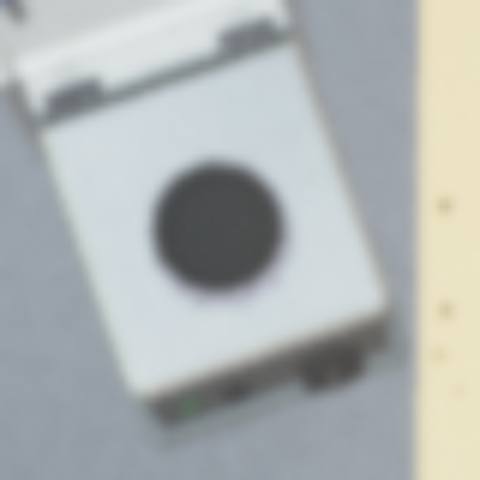

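The crop shows the black cup as a disc at about full-image pixel (231.3,198).

Request:
{"name": "drive_tool", "arguments": {"motion": [[[0.3,0.2,-0.1],0,0],[[0.67,0.44,-0.1],0,0],[[0.67,0.44,-0.1],0,0],[[0.67,0.44,-0.1],0,0],[[0.67,0.44,-0.1],0,0],[[0.67,0.44,-0.1],0,0],[[0.67,0.44,0],0,0],[[0.67,0.44,0],0,0]]}}

```text
t: 17.12
ee_pos: [0.508, -0.1554, 0.2659]
orientation: [-3.139, -0.004, 1.925]
wrist_force: [0.7, -0.8, -1.7]
grip_width: 0.0246
gripper_force: 49.0
```

Request:
{"name": "drive_tool", "arguments": {"motion": [[[0.67,0.44,0],0,0],[[0.67,0.44,0],0,0],[[0.67,0.44,0],0,0],[[0.67,0.44,0],0,0],[[0.67,0.44,0],0,0],[[0.67,0.44,0],0,0],[[0.6,0.4,0],0,0],[[0.4,0.28,0],0,0]]}}

```text
t: 17.78
ee_pos: [0.542, -0.0086, 0.2658]
orientation: [-3.138, -0.003, 1.926]
wrist_force: [-0.4, -0.2, -1.7]
grip_width: 0.0244
gripper_force: 49.0
```

```bash
python3 - <<'E'
from h import *
im=np.load("top3.npz")["p"]
c,s,pts=blob(mask(im,(0,0,0),(180,255,130),(217,184,246,213)))
(u,v),R=cv2.minEnclosingCircle(pts.astype(np.float32));print(c,s,u,v,R,plane("top",c,.146))
im=np.load("side3.npz")["p"];b=mask(im,(0,0,0),(180,255,75),(208,172,238,190));cs=blob(b);print(cs[:2],)
y=np.radians(110.3);o,p,_=tool();print(p,o["wrist_force"])
rows([(.567,.0615,p[2])],[y],[4])
E
```

```text
[230.85549133 197.5       ] [221 188  21  20 346] 230.85000610351562 197.5 10.453454971313477 [0.56674119 0.06083216 0.146     ]
(array([222.21834061, 183.31441048]), array([212, 177,  21,  13, 229], dtype=int32))
[ 0.54198681 -0.0086346   0.26578518] [-0.39176863 -0.17678973 -1.67850435]
0 [0.57, 0.48, 0.0, 0.0]
0 [0.57, 0.48, 0.0, 0.0]
0 [0.57, 0.48, 0.0, 0.0]
0 [0.57, 0.48, 0.0, 0.0]
```

Request:
{"name": "drive_tool", "arguments": {"motion": [[[0.5,0.42,0],0,0],[[0.5,0.42,0],0,0],[[0.5,0.42,0],0,0],[[0.4,0.34,0],0,0],[[0.25,0.2,0],0,0],[[0.11,0.1,0],0,0],[[0,0,0],0,0],[[0,0,0],0,0]]}}

```text
t: 18.45
ee_pos: [0.5682, 0.0579, 0.2675]
orientation: [-3.141, 0.0, 1.925]
wrist_force: [0.1, -0.9, -2.3]
grip_width: 0.0242
gripper_force: 49.0
```

Request:
{"name": "drive_tool", "arguments": {"motion": [[[0,0,0.3],0,0],[[0,0,0.5],0,0],[[0,0,0.5],0,0],[[0,0,0.5],0,0],[[0,0,0.4],0,0],[[0,0,0.2],0,0],[[0,0,0],0,0],[[0,0,0],0,0]]}}

```text
t: 19.12
ee_pos: [0.5686, 0.058, 0.2077]
orientation: [-3.141, -0.0, 1.924]
wrist_force: [-0.3, -0.4, -0.3]
grip_width: 0.0243
gripper_force: 49.0
```

Request:
{"name": "drive_tool", "arguments": {"motion": [[[0.13,-0.01,0],0,0],[[0,0,0.08],0,0],[[0,0,0.08],0,0],[[0,0,0.08],0,0],[[0,0,0.08],0,0],[[0,0,0.06],0,0],[[0,0,0],0,0],[[0,0,0],0,0]]}}

```text
t: 19.78
ee_pos: [0.5673, 0.0609, 0.1987]
orientation: [3.141, 0.001, 1.925]
wrist_force: [-1.1, -0.7, 3.4]
grip_width: 0.0244
gripper_force: 49.1
```

```bash
python3 - <<'E'
from h import *
for i in range(1): 
    o,p,_=tool();print(p,o["wrist_force"],o["torque"])
im,d=r.grab_frame("side");cv2.imwrite("pics/s4.png",cv2.resize(im[90:260,150:300],None,fx=3.5,fy=3.5,interpolation=cv2.INTER_CUBIC)[...,::-1])
E
```

```text
[0.56725809 0.06094851 0.19873686] [-1.14585457 -0.65909034  3.35152438] [-0.22112733  0.25545816  0.0492314 ]
```

View pics/s4.png

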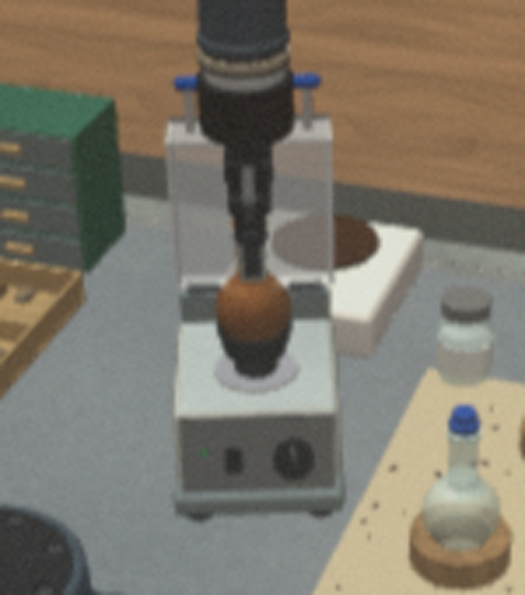

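The flask is seated on the cup at about (255,340) in the crop, and contact has begun. Now I press gently.

Request:
{"name": "drive_tool", "arguments": {"motion": [[[0,0,0.05],0,0],[[0,0,0.05],0,0],[[0,0,0.05],0,0],[[0,0,0.05],0,0],[[0,0,0.05],0,0],[[0,0,0.05],0,0],[[0,0,0],0,0],[[0,0,0],0,0]]}}

```text
t: 20.5
ee_pos: [0.5675, 0.0609, 0.1916]
orientation: [3.141, 0.001, 1.925]
wrist_force: [-2.8, -2.3, 8.3]
grip_width: 0.0246
gripper_force: 49.1
```

Request:
{"name": "drive_tool", "arguments": {"motion": [[[0,0,0],0,0],[[0,0,0],0,0],[[0,0,0],0,0],[[0,0,0],0,0],[[0,0,0],0,0],[[0,0,0],0,0],[[0,0,0],0,0],[[0,0,0],0,0]]}}

```text
t: 21.17
ee_pos: [0.5675, 0.0609, 0.1917]
orientation: [3.141, 0.001, 1.925]
wrist_force: [-1.2, -1.4, 8.4]
grip_width: 0.0244
gripper_force: 49.1
```

```bash
python3 - <<'E'
from h import *
im,d=r.grab_frame("side");cv2.imwrite("pics/s5.png",cv2.resize(im[90:260,150:300],None,fx=3.5,fy=3.5,interpolation=cv2.INTER_CUBIC)[...,::-1])
o,p,_=tool();print(p,o["orientation"],o["wrist_force"],o["t"])
E
```

```text
[0.56752253 0.06092346 0.19169839] [3.14068617e+00 1.00681792e-03 1.92477482e+00] [-2.20793732 -2.16298433  7.10430531] 21.2167
```

View pics/s5.png

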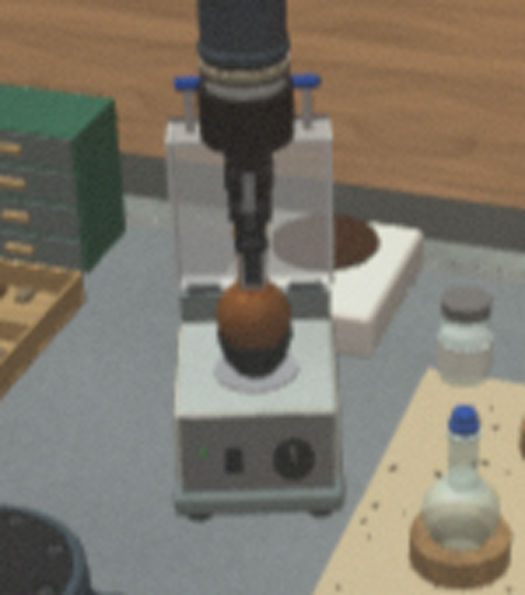

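The ball has gone down about 7–8 mm with roughly 10 N on the cup, and it is still short of the hard stop. The flask is upright and the hood is still open.

```bash
python3 -c "
from plant import r
print(r.hand_in())"
```

```text
the job is handed in; nothing more can be done
None
```

The hood is open on its stop, and the amber flask is gripped upright and pressed about 8 mm into the cup at roughly 10 N (force and arm readings), past the 6 mm where the mixer runs; the job was handed in at 21.2 s.

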